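# Seat a heat sink in the sloping drilling fixture

### The arm

A 7-joint arm with a two-finger parallel gripper is mounted at the origin on the work surface. World frame = base frame: x ahead of the robot, y to its left, z up, the work surface at z = 0. Lengths are in m, angles in rad, forces in N, time in s.
With the tool pointing down it reaches from about 0.4 to 0.925 m from the base axis. Payload 4.1 kg.
Tool frame: the origin (TCP) lies midway between the tips of the shut fingers; the grasp point (between the pads) lies 19 mm behind it; z points along the fingers, y is the line along which they close (so a half turn about z gives the same grasp; the last joint's range is limited). The gripper opens to 85 mm and grips with 20 to 120 N. Pads are 22 mm wide; open, the fingers measure 114 mm over their backs; the gripper's body (76 mm by 85 mm) begins 54 mm behind the grasp point. The pads swing forward as they close: fully open they stand 13 mm farther back than shut.
Start: joints at [-1.267, 0.398, 0.045, 1.537, -0.019, 1.207, -0.051], TCP at [0.255, 0.598, 0.231] pointing down, gripper open.
Joint ranges: [-2.82, 2.82], [-0.49, 2.23], [-1.37, 1.46], [0, 2.46], [-1.36, 4.5], [0.23, 2], [-2.94, 2.94]. Speed limits (rad/s): [2.57, 2.57, 3.14, 3.14, 3.14, 3.14, 3.14].

### API

Orientations are given as a 3x3 rotation matrix whose columns are the frame's x, y, z axes.
In Python, from bench import get_obs, get_image, job_done, trace gives the robot as it stands. The module is installed in compiled form; this text tells all that it offers.
- The arm moves only by the tool servo_tool, never from a script. Its argument "deltas" is a list of rows, each an object with "fingers": the opening, from -1 (shut) to 1 (fully open); "linear": the shift along the tool's x, y, z each as a share of 0.1 m, from -1 to 1, a list of three; "twist": the turn, a rotation vector about the tool's x, y, z each as a share of 45 degrees, from -1 to 1, a list of three. A call has 1 to 10 rows; each row is the pose to reach, as a shift and turn from the pose commanded when the call began, along the tool's axes at that moment; what a row does not reach only later rows make up. A row lasts 1/10 s, in which the tool goes at most 50 mm and 8.59 degrees, less where a joint would pass 70% of its speed; a pose out of reach is approached as far as the arm can. A call with a number of a shift or a turn outside -1 to 1 is refused whole. A call with a gripper value outside its range is refused whole. The fingers move at their own pace and stop on an object; the grip force is fixed at half the most. Time passes only in rows, so rows that repeat a pose let the fingers close. It gives the time, the measured TCP pose, the force, the opening and the grip force at its end, in the units of the state.
- get_obs(): the state, without advancing time (a new reading comes with each control period).
- get_image(name): name is "side" or "top" or "wrist"; returns a dict with "img" (480x640x3 uint8, blue, green, red), "depth" (480x640 float32, m along the optical axis (not along the pixel's ray), 0 where there is no reading), "intrinsics" (3x3 intrinsics, pixels), "rvec" (rotation vector, rad) and "tvec" (3), from world to camera coordinates, as OpenCV has them. Camera axes: x right, y down, z forward; pixel columns grow to the right and rows downward; lengths in m; the calibration is good to about 2 mm. A picture is of the moment at which its call begins.
- job_done(): hands the job in; it is judged then, once.
Trained networks look in a picture, given as the dict that the camera call returned (one of the last four; its "shot" number tells which), for a name from the list of things; names that differ only in an ending like _2 or _b are one class to them, and where a whole thing is asked for, a point or a joint stands for the part that bears it (a point fixed in the world has none). Each returns a list of dicts, best first, with "p" (0 to 1); they miss things now and then, are a little off and sometimes report something else, mostly with a low value. They report only what shows in the picture. A call takes as long as a camera call.
- trace(picture, thing): "pixels" (480x640 bool, what is visible of it) and "extent" ([left, top, width, height] in pixels, round what is visible of it).
The state is a dict: "time_s": time; "joint_positions": joint angles; "joint_vel": joint speeds; "joint_efforts": joint torques, N m; "position": TCP position; "tcp_rot": TCP orientation; "force": force on the tool from outside, world axes, zero at the start; "wrist_torque": the same for the moment, N m; "finger_gap": finger opening in m; "gripper_force": force on a finger pad.
Only numpy, scipy, OpenCV 4.12 (cv2) and the standard library are available. Lean on these libraries where they do the work, as an engineer would, in place of code of your own. Each camera call takes 0.05 s, during which the arm holds its last target. There are 200 camera calls.

### The job

The loose finned heat sink is to be drilled: pick it up, lay it flat, fins up and lengthwise along the rail, near the upper end of the fixture's sloping plate and let go, so that it slides down into the corner until the spring plunger holds it up. Then push it past the plunger until it is fully home, flush against the side rail and the adjustable end stop, without shifting the stop's setting: never load it with more than about 15 N. Leave the other things on the bench where they are.

Things in the scene. Friction and masses are not known exactly. Their poses are not given: they have to be found in the camera images.
- heatsink: Loose finned aluminium heat sink, a block 90 mm long (x), 50 mm wide (y), 30 mm tall (z), 0.14 to 0.24 kg, square ends, straight sides, the fins parted by a narrow channel across the middle, the same either way round. Origin: centre of its underside. Stands flat on the bench, fins up; grip it across the 50 mm width.
- nest: Smooth steel sloping plate of the fixed drilling fixture. Origin: locating corner, on the plate's surface, about 52 mm above the bench. x: across the plate away from the rail; y: up the slope along the rail (15 deg to the bench); z: outward normal (22 deg off vertical). The corner is lowest. Surface: x -22 to 135, y -78 to 180 mm. Friction 0.12 to 0.2: a part slides down by itself to the corner.
- rail (a point): Side rail, a steel bar screwed on the plate: 206 mm long, 14 mm high, 18 mm thick. The point is the middle of the foot of its face (the face is the plane x = 0 of nest, the bar lies towards -x, from y = -34 to 172 mm); axes as nest.
- stop_zero (a point): Zero mark of the adjustable end stop, on the plate at x = 30, y = 0, z = 0 of nest, same axes. The stop: a rigid steel block 40 mm along x, 12 thick, 14 high, with a slotted foot behind. Its face (towards +y) stands 0 to 30 mm below this mark (y = 0 to -30), set anew each time, not measured: find it by feel. Seated heat sink: length along y, origin at x = 25, y = 45 mm less the setting.
- ball (a point): Centre of the spring plunger's ball nose, radius 8 mm, at x = 55.5, y = 15, z = 10 mm of nest; axes as nest. The nose stands out to x = 47.5 and springs back in +x by up to 6 mm, 5 N at first, 1.2 N more per mm. Its block: x 59 to 89, y 2 to 28, 20 mm high. A heat sink on the rail halts on it at y = 65 mm; some 4 to 8 N along -y push it past, then 1 to 3 N till the stop.
- rivet_box: Bystander: small open white plastic box of loose rivets, 95 x 75 x 32 mm, not to be moved. Origin: centre of its underside.
- board: Bystander: scrap circuit board with slots and chips, 140 x 90 mm, 20 mm tall, lying flat beyond the fixture, not to be moved. Origin: centre of its underside.
- battery: Bystander: cordless tool battery pack, 115 x 75 x 63 mm, not to be moved. Origin: centre of its underside.
- screwdriver: Bystander: screwdriver with a thick plastic handle, 200 mm long, lying on the bench, not to be moved. Origin: under its middle.

How it is judged:
By the outcome, as a careful person would: the job done as asked, in the order asked, and still so for the second after the job is handed in, with the robot touching nothing.
It also fails if it takes over 48 s, if anything falls off the work surface, if the arm or the gripper's body presses on something with over 40 N, if the wrist force passes 120 N, or if a joint passes its speed limit or range.

## Working session

There is one attempt and no reset: what is moved stays moved. The work goes in short steps, Python scripts to look and compute and a tool call to move; the robot and the scene stay as the last step left them, time stands still between calls to the robot, and variables do not carry over. Pictures are saved under pics/ and viewed, at most 10 in all, crops included, and the job is handed in when it is done.

Besides the shell and the picture viewer there is one more tool, called by a JSON object that holds its "api" and its "payload". servo_tool: Moves the arm, as the interface text tells. Shift numbers are shares of 0.1 m and turn numbers shares of 45 degrees, none past 1 either way. Its arguments: {"type":"object","properties":{"deltas":{"type":"array","items":{"type":"object","properties":{"fingers":{"type":"number"},"linear":{"type":"array","items":{"type":"number","minimum":-1,"maximum":1}},"twist":{"type":"array","items":{"type":"number","minimum":-1,"maximum":1}}}}}},"required":["deltas"]}

```bash
mkdir -p pics
cat > h.py <<'E'
import numpy as np, cv2
from bench import get_obs,get_image,job_done,trace
def cloud(p):
    K=p["intrinsics"];R=cv2.Rodrigues(np.array(p["rvec"],float))[0];t=np.array(p["tvec"],float).ravel()
    v,u=np.mgrid[:480,:640];d=p["depth"]
    c=np.stack([(u-K[0][2])/K[0][0]*d,(v-K[1][2])/K[1][1]*d,d],-1)
    w=(c-t)@R
    w[d<=0]=np.nan
    return w
def cam(p): 
    R=cv2.Rodrigues(np.array(p["rvec"],float))[0]; return -R.T@np.array(p["tvec"],float).ravel()
E
python3 - <<'E'
from h import *
np.set_printoptions(precision=4,suppress=True)
o=get_obs();print({k:np.round(o[k],3) for k in o})
ims=[]
for n in("top","side"):
    p=get_image(n);ims.append(p["img"]);w=cloud(p);print(n,cam(p))
    np.savez(n+".npz",w=w,img=p["img"],K=p["intrinsics"],r=p["rvec"],t=p["tvec"])
    cv2.imwrite(f"pics/{n}0.png",p["img"])
    for th in("heatsink","nest","rail","stop_zero","ball","rivet_box","board","battery","screwdriver"):
        r=trace(p,th)
        for q in r[:2]:
            m=q["pixels"];x=w[m];x=x[~np.isnan(x[:,0])]
            print(th,round(q["p"],2),q["extent"],np.median(x,0) if len(x) else None,np.percentile(x,2,axis=0),np.percentile(x,98,axis=0))
        if r and th in("heatsink","nest"): np.save(f"{n}_{th}.npy",r[0]["pixels"])
E
```

```text
{'time_s': np.float64(0.0), 'joint_positions': array([-1.267,  0.399,  0.045,  1.538, -0.019,  1.207, -0.051]), 'joint_vel': array([ 0.   , -0.   , -0.001, -0.002, -0.001,  0.   ,  0.002]), 'joint_efforts': array([  0.   , -47.512,   1.365, -25.422,   0.012,   0.01 ,   0.   ]), 'position': array([0.255, 0.597, 0.23 ]), 'tcp_rot': array([[-0.92 ,  0.392, -0.001],
       [ 0.392,  0.92 , -0.002],
       [-0.   , -0.002, -1.   ]]), 'force': array([ 0.168, -0.487, -0.501]), 'wrist_torque': array([ 0.012, -0.012,  0.013]), 'gripper_force': np.float64(0.0), 'finger_gap': np.float64(0.085)}
top [0.2666 0.0058 1.4171]
heatsink 0.58 [395.4, 264.5, 30.3, 39.4] [ 0.4433 -0.2201  0.0203] [ 0.3987 -0.2575 -0.0028] [ 0.4916 -0.1839  0.0346]
nest 0.93 [235.1, 200.6, 102.3, 77.6] [0.534  0.1154 0.0852] [ 0.4588 -0.0095  0.033 ] [0.6086 0.2317 0.1261]
rail 0.87 [229.3, 203.0, 105.7, 76.3] [0.5342 0.1154 0.0857] [ 0.4589 -0.0086  0.0366] [0.6077 0.2325 0.1258]
stop_zero 0.89 [226.3, 203.4, 112.0, 76.7] [0.534  0.1161 0.086 ] [ 0.4601 -0.0074  0.0375] [0.6068 0.2325 0.1256]
ball 0.75 [231.6, 198.7, 108
[... 1230 characters left out ...]
91 0.2281 0.1253]
ball 0.83 [280.3, 194.4, 57.0, 84.0] [0.531  0.0911 0.0808] [ 0.4576 -0.0185  0.0353] [0.603  0.2208 0.1243]
rivet_box 0.74 [356.5, 308.5, 42.0, 31.6] [ 0.6676 -0.1989  0.0129] [ 0.6149 -0.2509 -0.0003] [ 0.715  -0.1569  0.0334]
board 0.82 [359.8, 239.2, 57.6, 27.7] [0.7646 0.0361 0.0098] [ 0.6969 -0.0021  0.0008] [0.8322 0.0837 0.0205]
board 0.34 [279.6, 193.1, 58.3, 86.5] [0.5327 0.0923 0.0806] [ 0.4565 -0.0193  0.0301] [0.6069 0.2273 0.1253]
battery 0.69 [385.6, 368.9, 64.7, 58.6] [ 0.6776 -0.4377  0.0456] [ 0.6261 -0.4776  0.0068] [ 0.7434 -0.3797  0.0652]
screwdriver 0.61 [227.6, 173.5, 24.2, 31.3] [0.3315 0.4196 0.0197] [ 0.3007  0.3734 -0.0008] [0.3847 0.5382 0.0267]
```

View pics/top0.png

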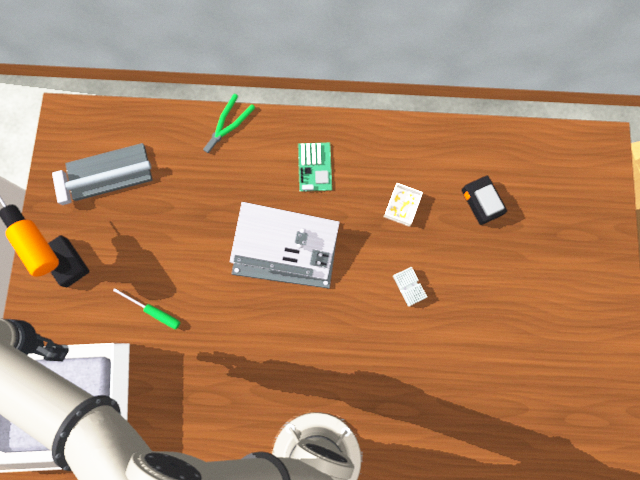

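View pics/side0.png

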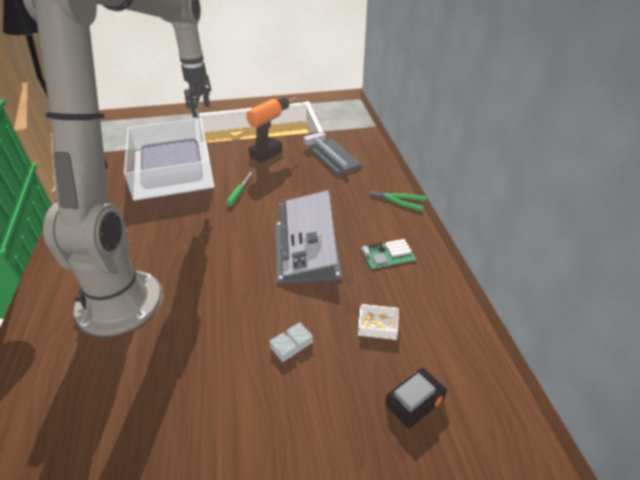

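```bash
cat >> h.py <<'E'
from scipy.optimize import least_squares
def nestR(psi):
    # built from yaw psi (yaw of horizontal part of nest y minus 90deg)
    s=np.sin(np.radians(15));y=np.array([0,np.cos(np.radians(15)),s])
    zz=np.cos(np.radians(22)); zy=-zz*s/y[1]; zx=-np.sqrt(1-zz**2-zy**2)
    z=np.array([zx,zy,zz]);x=np.cross(y,z)
    c,q=np.cos(psi),np.sin(psi)
    return np.array([[c,-q,0],[q,c,0],[0,0,1]])@np.stack([x,y,z],1)
def fitplane(P,tol=.004):
    rng=np.random.default_rng(0);best=None;bn=0
    for _ in range(400):
        a=P[rng.choice(len(P),3,False)];n=np.cross(a[1]-a[0],a[2]-a[0]);l=np.linalg.norm(n)
        if l<1e-6: continue
        n/=l
        k=abs((P-a[0])@n)<tol
        if k.sum()>bn: bn=k.sum();best=k
    Q=P[best];c=Q.mean(0);n=np.linalg.svd(Q-c)[2][2];n*=np.sign(n[2]);return c,n,best
E
python3 - <<'E'
from h import *
np.set_printoptions(precision=4,suppress=True)
R0=nestR(0);z0=R0[:,2]
for n in("top","side"):
    d=np.load(n+".npz");w=d["w"]
    m=np.load(f"{n}_nest.npy");m=cv2.dilate(m.astype(np.uint8),np.ones((7,7)))>0
    P=w[m];P=P[~np.isnan(P[:,0])];P=P[P[:,2]>.02]
    c,nn,k=fitplane(P)
    psi=np.arctan2(nn[1],nn[0])-np.arctan2(z0[1],z0[0]);psi=(psi+np.pi)%(2*np.pi)-np.pi
    R=nestR(psi)
    # in-plane coords
    Q=(P-c)@R; inl=abs(Q[:,2])<.006
    r=cv2.minAreaRect(Q[inl][:,:2].astype(np.float32)*1000)
    lo,hi=np.percentile(Q[inl][:,:2],[.5,99.5],axis=0)
    print(n,"normal",nn,np.degrees(np.arccos(nn[2])),"psi",np.degrees(psi),k.sum(),"rect",r,lo,hi,hi-lo)
    ctr=(lo+hi)/2; org=c+R@np.r_[ctr-np.array([.0565,.051]),0]
    print("origin est",org)
    # objects above plane
    q=(P-org)@R; a=q[q[:,2]>.008]; 
    for lab,sel in(("rail",a[:,0]<.005),("other",a[:,0]>.008)):
        b=a[sel];print(lab,len(b),np.percentile(b,[3,50,97],axis=0))
    H=np.load(f"{n}_heatsink.npy");H=cv2.dilate(H.astype(np.uint8),np.ones((5,5)))>0
    p=w[H];p=p[(p[:,2]>.018)&(p[:,2]<.04)]
    print("hs",cv2.minAreaRect(p[:,:2].astype(np.float32)*1000),np.median(p[:,2]))
E
```

```text
top normal [-0.305  -0.2238  0.9257] 22.22953279108693 psi -5.267053811526979 4207 rect ((-9.454063415527344, -4.5709381103515625), (157.4046630859375, 258.62353515625), 0.3040534555912018) [-0.0869 -0.1321] [0.0687 0.1238] [0.1556 0.2559]
origin est [0.4753 0.0713 0.0533]
rail 540 [[-0.0178 -0.0276  0.0086]
 [-0.0091  0.0713  0.013 ]
 [-0.0005  0.1651  0.0177]]
other 268 [[ 0.0147 -0.0453  0.0085]
 [ 0.0627  0.0099  0.0161]
 [ 0.097   0.0278  0.0234]]
hs ((443.6005554199219, -220.864990234375), (89.738525390625, 52.061729431152344), 29.09705924987793) 0.026920517154164082
side normal [-0.314  -0.2216  0.9232] 22.60122845064456 psi -6.325410707697316 2942 rect ((-10.590568542480469, 4.322784423828125), (157.6598358154297, 264.2533874511719), 1.2886148691177368) [-0.0843 -0.1245] [0.0686 0.133 ] [0.1529 0.2574]
origin est [0.4749 0.0657 0.0528]
rail 369 [[-0.0212 -0.031   0.0089]
 [-0.0115  0.0626  0.0135]
 [-0.0023  0.1642  0.0178]]
other 210 [[ 0.0126 -0.0466  0.0085]
 [ 0.0618  0.0064  0.0157]
 [ 0.0946  0.0282  0.0227]]
hs ((440.8759765625, -225.88119506835938), (90.40843200683594, 52.79173278808594), 28.021013259887695) 0.027471464380797936
```

```bash
cat >> h.py <<'E'
from scipy.spatial.transform import Rotation as Ro, Slerp
def plan(p0,R0,p1,R1,n):
    """n equal calls from (p0,R0) to (p1,R1): shares per call + min rows"""
    S=Slerp([0,1],Ro.from_matrix([R0,R1]));
    for i in range(n):
        a,b=i/n,(i+1)/n;Ra=S(a).as_matrix();Rb=S(b).as_matrix()
        l=Ra.T@((p1-p0)/n)/.1;t=Ro.from_matrix(Ra.T@Rb).as_rotvec()/np.radians(45)
        rows=max(np.linalg.norm(l)*.1/.05,np.linalg.norm(t)*45/8.59)
        print(np.round(l,3).tolist(),np.round(t,3).tolist(),"rows>=%.1f"%rows)
def down(yaw): # tool y at yaw (deg), pointing down
    y=np.array([np.cos(np.radians(yaw)),np.sin(np.radians(yaw)),0]);z=np.array([0,0,-1.]);return np.stack([np.cross(y,z),y,z],1)
E
python3 - <<'E'
from h import *
o=get_obs();p=np.array(o["position"]);R=np.array(o["tcp_rot"])
plan(p,R,np.array([.52,.08,.33]),down(-5.6),5)
E
```

```text
[-0.894, -0.745, -0.197] [0.0, -0.0, 0.322] rows>=2.4
[-1.052, -0.498, -0.197] [0.0, -0.0, 0.322] rows>=2.4
[-1.143, -0.218, -0.197] [0.0, -0.0, 0.322] rows>=2.4
[-1.162, 0.075, -0.197] [0.0, -0.0, 0.322] rows>=2.4
[-1.106, 0.364, -0.197] [0.0, -0.0, 0.322] rows>=2.4
```

{"api": "servo_tool", "payload": {"deltas": [{"fingers": 1,"linear": [-0.3,-0.25,-0.07],"twist": [0,0,0.11]},{"fingers": 1,"linear": [-0.6,-0.5,-0.13],"twist": [0,0,0.22]},{"fingers": 1,"linear": [-0.9,-0.75,-0.2],"twist": [0,0,0.32]}]}}

```text
time_s: 1.3
position: [0.3086, 0.4925, 0.2514]
tcp_rot: [[-0.792, 0.611, 0.0], [0.611, 0.792, -0.0], [-0.0, -0.0, -1.0]]
force: [0.9, -0.2, 1.1]
finger_gap: 0.0854
gripper_force: 0.0
```

{"api": "servo_tool", "payload": {"deltas": [{"fingers": 1,"linear": [-0.33,-0.17,-0.07],"twist": [0,0,0.11]},{"fingers": 1,"linear": [-0.66,-0.33,-0.13],"twist": [0,0,0.22]},{"fingers": 1,"linear": [-1,-0.5,-0.2],"twist": [0,0,0.32]}]}}

```text
time_s: 1.6
position: [0.3576, 0.3919, 0.2717]
tcp_rot: [[-0.615, 0.789, 0.0], [0.789, 0.615, 0.001], [0.0, 0.0, -1.0]]
force: [1.1, 1.2, 0.3]
finger_gap: 0.0855
gripper_force: 0.0
```

{"api": "servo_tool", "payload": {"deltas": [{"fingers": 1,"linear": [-0.33,-0.07,-0.07],"twist": [0,0,0.11]},{"fingers": 1,"linear": [-0.66,-0.14,-0.13],"twist": [0,0,0.22]},{"fingers": 1,"linear": [-1,-0.2,-0.2],"twist": [0,0,0.32]}]}}

```text
time_s: 1.9
position: [0.4034, 0.3009, 0.2917]
tcp_rot: [[-0.399, 0.917, 0.0], [0.917, 0.399, 0.001], [0.001, 0.0, -1.0]]
force: [0.4, 0.5, -0.5]
finger_gap: 0.0852
gripper_force: 0.0
```

{"api": "servo_tool", "payload": {"deltas": [{"fingers": 1,"linear": [-0.33,0.03,-0.07],"twist": [0,0,0.11]},{"fingers": 1,"linear": [-0.66,0.05,-0.13],"twist": [0,0,0.22]},{"fingers": 1,"linear": [-1,0.08,-0.2],"twist": [0,0,0.32]}]}}

```text
time_s: 2.2
position: [0.451, 0.2126, 0.3118]
tcp_rot: [[-0.159, 0.987, 0.0], [0.987, 0.159, 0.001], [0.001, 0.0, -1.0]]
force: [0.9, 0.1, -0.4]
finger_gap: 0.0854
gripper_force: 0.0
```

{"api": "servo_tool", "payload": {"deltas": [{"fingers": 1,"linear": [-0.33,0.12,-0.07],"twist": [0,0,0.11]},{"fingers": 1,"linear": [-0.66,0.24,-0.13],"twist": [0,0,0.22]},{"fingers": 1,"linear": [-1,0.36,-0.2],"twist": [0,0,0.32]}]}}

```text
time_s: 2.5
position: [0.5028, 0.1199, 0.3318]
tcp_rot: [[0.091, 0.996, 0.0], [0.996, -0.091, 0.001], [0.001, 0.0, -1.0]]
force: [0.8, -0.3, 0.3]
finger_gap: 0.0854
gripper_force: 0.0
```

Run:
```python
from h import *
np.set_printoptions(precision=4,suppress=True)
p=get_image("wrist");o=get_obs();print(o["time_s"],o["position"],o["tcp_rot"],o["joint_positions"])
print("cam in tool",(cam(p)-o["position"])@np.array(o["tcp_rot"]))
w=cloud(p);cv2.imwrite("pics/w1.png",p["img"]);np.savez("w1.npz",w=w)
R0=nestR(0);z0=R0[:,2]
r=trace(p,"nest")
for q in r[:1]: print(q["p"],q["extent"])
P=w[(w[...,2]>.02)&(w[...,2]<.16)];P=P[(abs(P[:,0]-.534)<.13)&(abs(P[:,1]-.115)<.17)]
c,nn,k=fitplane(P,.002)
psi=np.arctan2(nn[1],nn[0])-np.arctan2(z0[1],z0[0]);psi=(psi+np.pi)%(2*np.pi)-np.pi
print(nn,np.degrees(np.arccos(nn[2])),np.degrees(psi),k.sum(),len(P))
R=nestR(psi);Q=(P-c)@R;inl=abs(Q[:,2])<.004
print(cv2.minAreaRect(Q[inl][:,:2].astype(np.float32)*1000))
lo,hi=np.percentile(Q[inl][:,:2],[.1,99.9],axis=0);print(lo,hi,hi-lo)
a=Q[(Q[:,2]>.012)&(Q[:,2]<.0165)];b=a[a[:,0]<lo[0]+.035]
print("railtop",len(b),np.percentile(b,[.5,50,99.5],axis=0),cv2.minAreaRect(b[:,:2].astype(np.float32)*1000))
print("c",c)
```

```text
2.55 [0.5063 0.1123 0.3333] [[ 0.1033  0.9946  0.0054]
 [ 0.9946 -0.1033 -0.0034]
 [-0.0028  0.0058 -1.    ]] [-0.7863  0.1016  0.5287  1.7097 -0.0477  1.34   -0.3526]
cam in tool [ 0.086  -0.0028 -0.1408]
0.76 [279.9, 82.3, 153.8, 214.6]
[-0.3122 -0.2204  0.9241] 22.46824487012101 -6.325510914615566 21556 26357
((-12.584686279296875, -29.698028564453125), (156.97386169433594, 258.54351806640625), 1.0794036388397217)
[-0.0907 -0.1582] [0.0669 0.1004] [0.1576 0.2586]
railtop 2272 [[-0.0888 -0.1133  0.0121]
 [-0.0783  0.0114  0.0135]
 [-0.0675  0.0895  0.0157]] ((-75.09125518798828, -12.708999633789062), (29.048288345336914, 205.90086364746094), 2.840264320373535)
c [0.5498 0.134  0.092 ]
```

View pics/w1.png

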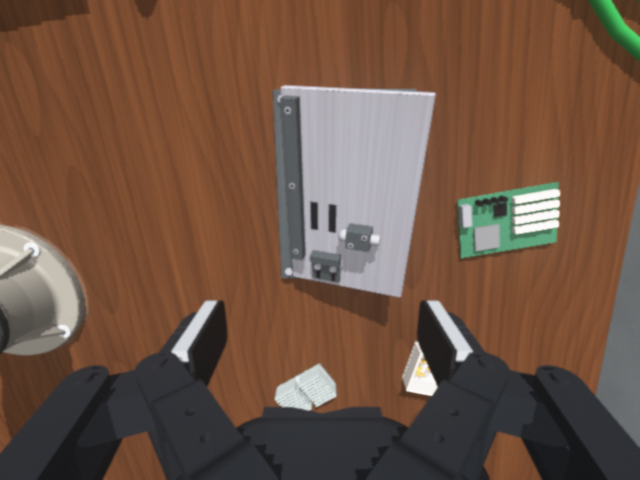

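Run:
```python
from h import *
np.set_printoptions(precision=4,suppress=True)
R=nestR(np.radians(-5.1));print(R)
for n in("w1","top","side"):
    w=np.load(n+".npz")["w"];P=w[(w[...,2]>.015)&(w[...,2]<.16)]
    P=P[(abs(P[:,0]-.534)<.13)&(abs(P[:,1]-.115)<.17)]
    O=np.array([.475,.0695,.053]);Q=(P-O)@R
    dz=np.median(Q[(Q[:,0]>.02)&(Q[:,0]<.12)&(Q[:,1]>.05)&(Q[:,1]<.16)][:,2]);Q[:,2]-=dz
    s=Q[abs(Q[:,2])<.004];
    lo,hi=np.percentile(s[:,:2],[.2,99.8],axis=0)
    print(n,"dz",dz,"minrect",cv2.minAreaRect(s[:,:2].astype(np.float32)*1000),lo,hi)
    c=(lo+hi)/2-[.0565,.051];
    print(" origin",O+R@np.r_[c,dz])
    Q[:,:2]-=c
    a=Q[(Q[:,2]>.012)&(Q[:,2]<.016)&(Q[:,1]>-.02)&(Q[:,1]<.16)&(Q[:,0]<.01)];print(" rail x",np.percentile(a[:,0],[3,97]))
    a=Q[(Q[:,2]>.011)&(Q[:,2]<.017)&(Q[:,0]<.053)&(Q[:,0]>.007)&(Q[:,1]<.02)&(Q[:,1]>-.06)];print(" stop",len(a),np.percentile(a,[3,97],axis=0).ravel())
    a=Q[(Q[:,2]>.017)&(Q[:,2]<.026)&(Q[:,0]>.04)];print(" block",len(a),np.percentile(a,[3,97],axis=0).ravel())
    
w=np.load("w1.npz")["w"]
p=w[(w[...,2]>.022)&(w[...,2]<.037)];p=p[(abs(p[:,0]-.4425)<.07)&(abs(p[:,1]+.222)<.07)]
print(len(p),p.mean(0),cv2.minAreaRect(p[:,:2].astype(np.float32)*1000))
o=get_obs();print(o["position"],np.array(o["tcp_rot"]))
```

```text
[[ 0.9496  0.0859 -0.3013]
 [-0.1576  0.9621 -0.2225]
 [ 0.2708  0.2588  0.9272]]
w1 dz -0.0006642617229780387 minrect ((58.27342224121094, 49.10169982910156), (258.54608154296875, 156.96177673339844), 89.94438934326172) [-0.0175 -0.0785] [0.1364 0.178 ]
 origin [0.4779 0.068  0.0529]
 rail x [-0.0185 -0.0017]
 stop 258 [ 0.011  -0.0343  0.0116  0.051   0.0181  0.0161]
 block 496 [0.0562 0.0027 0.0175 0.0873 0.0273 0.0214]
top dz -0.0005411882210286021 minrect ((46.192996978759766, 48.020469665527344), (177.68121337890625, 267.1195068359375), 0.07120278477668762) [-0.0218 -0.0761] [0.1348 0.1811]
 origin [0.4753 0.0711 0.0529]
 rail x [-0.0171 -0.0002]
 stop 58 [ 0.0117 -0.0375  0.0111  0.05    0.0142  0.0167]
 block 120 [0.0547 0.0033 0.0175 0.0952 0.0277 0.0246]
side dz 0.0008614199615519125 minrect ((55.19643783569336, 46.22106170654297), (157.6538848876953, 264.23907470703125), 0.1559901237487793) [-0.0221 -0.0826] [0.1337 0.1761]
 origin [0.4737 0.0653 0.0525]
 rail x [-0.018  -0.0012]
 stop 54 [ 0.0106 -0.0437  0.0118  0.0521  0.0149  0.0157]
 block 82 [0.0564 0.0023 0.0173 0.0888 0.0278 0.0237]
1183 [ 0.4485 -0.218   0.0273] ((444.7789611816406, -223.80130004882812), (90.97787475585938, 51.92720031738281), 29.179319381713867)
[0.505  0.1149 0.3328] [[ 0.0991  0.9951  0.0039]
 [ 0.9951 -0.0991 -0.0017]
 [-0.0013  0.004  -1.    ]]
```

Run:
```python
from h import *
o=get_obs();p=np.array(o["position"]);R=np.array(o["tcp_rot"]);print(p)
plan(p,R,np.array([.4435,-.2225,.13]),down(-60.9),4)
```

```text
[0.50498147 0.11492604 0.33280416]
[-0.854, -0.071, 0.508] [0.001, -0.0, 0.307] rows>=2.0
[-0.846, 0.135, 0.508] [0.001, -0.0, 0.307] rows>=2.0
[-0.789, 0.333, 0.508] [0.001, -0.0, 0.307] rows>=2.0
[-0.687, 0.513, 0.508] [0.001, -0.0, 0.307] rows>=2.0
```

{"api": "servo_tool", "payload": {"deltas": [{"fingers": 1,"linear": [-0.28,-0.02,0.1],"twist": [0,0,0.1]},{"fingers": 1,"linear": [-0.57,-0.05,0.3],"twist": [0,0,0.2]},{"fingers": 1,"linear": [-0.85,-0.07,0.5],"twist": [0,0,0.3]}]}}

```text
time_s: 2.9
position: [0.4878, 0.0366, 0.281]
tcp_rot: [[0.32, 0.947, 0.001], [0.947, -0.32, 0.001], [0.001, 0.001, -1.0]]
force: [0.8, -0.5, 0.4]
finger_gap: 0.0852
gripper_force: 0.0
```

{"api": "servo_tool", "payload": {"deltas": [{"fingers": 1,"linear": [-0.28,0.05,0.17],"twist": [0,0,0.1]},{"fingers": 1,"linear": [-0.57,0.09,0.34],"twist": [0,0,0.2]},{"fingers": 1,"linear": [-0.85,0.14,0.5],"twist": [0,0,0.3]}]}}

```text
time_s: 3.2
position: [0.4736, -0.0485, 0.2307]
tcp_rot: [[0.533, 0.846, 0.0], [0.846, -0.533, 0.001], [0.001, -0.0, -1.0]]
force: [0.6, 0.3, 0.6]
finger_gap: 0.0854
gripper_force: 0.0
```

{"api": "servo_tool", "payload": {"deltas": [{"fingers": 1,"linear": [-0.27,0.11,0.17],"twist": [0,0,0.1]},{"fingers": 1,"linear": [-0.53,0.22,0.34],"twist": [0,0,0.2]},{"fingers": 1,"linear": [-0.8,0.33,0.5],"twist": [0,0,0.31]}]}}

```text
time_s: 3.5
position: [0.4594, -0.1336, 0.1807]
tcp_rot: [[0.721, 0.693, 0.001], [0.693, -0.721, 0.001], [0.001, -0.0, -1.0]]
force: [0.6, 0.3, -0.2]
finger_gap: 0.0853
gripper_force: 0.0
```

{"api": "servo_tool", "payload": {"deltas": [{"fingers": 1,"linear": [-0.23,0.17,0.17],"twist": [0,0,0.1]},{"fingers": 1,"linear": [-0.46,0.34,0.34],"twist": [0,0,0.2]},{"fingers": 1,"linear": [-0.69,0.51,0.5],"twist": [0,0,0.31]},{"fingers": 1,"linear": [-0.69,0.51,0.5],"twist": [0,0,0.31]}]}}

```text
time_s: 3.9
position: [0.4428, -0.221, 0.1298]
tcp_rot: [[0.869, 0.495, -0.004], [0.495, -0.869, -0.002], [-0.004, -0.0, -1.0]]
force: [-0.6, 0.2, 0.4]
finger_gap: 0.0858
gripper_force: 0.0
```

Run:
```python
from h import *
np.set_printoptions(precision=4,suppress=True)
p=get_image("wrist");cv2.imwrite("pics/w2.png",p["img"]);w=cloud(p)
o=get_obs();P=np.array(o["position"]);R=np.array(o["tcp_rot"]);print(o["time_s"],P,R)
for q in trace(p,"heatsink")[:2]:
    m=cv2.dilate(q["pixels"].astype(np.uint8),np.ones((5,5)))>0;x=w[m];x=x[(x[:,2]>.018)&(x[:,2]<.04)]
    r=cv2.minAreaRect(x[:,:2].astype(np.float32)*1000);print(q["p"],q["extent"],r,np.percentile(x[:,2],[50,98]))
```

```text
3.95 [ 0.4441 -0.219   0.1305] [[ 0.8672  0.4979 -0.0022]
 [ 0.4979 -0.8672 -0.0001]
 [-0.002  -0.001  -1.    ]]
0.95 [289.8, 174.8, 72.6, 117.1] ((444.8305358886719, -224.02430725097656), (90.55363464355469, 50.07173156738281), 28.592769622802734) [0.0292 0.0307]
```

View pics/w2.png

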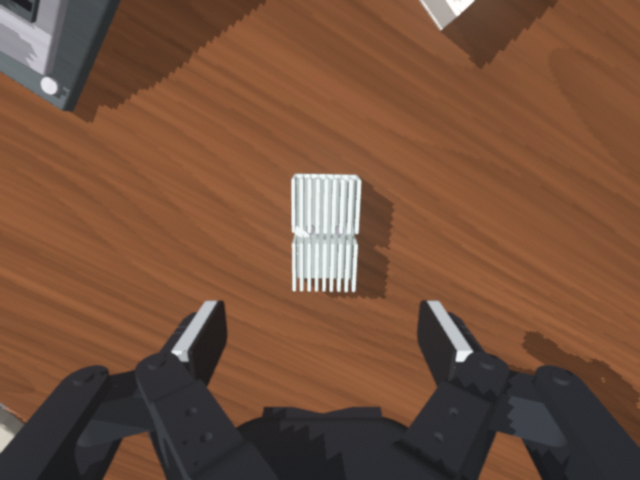

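{"api": "servo_tool", "payload": {"deltas": [{"fingers": 1,"linear": [-0.01,0.03,0.3],"twist": [0,0,0]},{"fingers": 1,"linear": [-0.02,0.04,0.6],"twist": [0,0,0]},{"fingers": 1,"linear": [-0.02,0.04,0.85],"twist": [0,0,0]},{"fingers": 1,"linear": [-0.02,0.04,0.85],"twist": [0,0,0]},{"fingers": 1,"linear": [-0.02,0.04,0.85],"twist": [0,0,0]}]}}

```text
time_s: 4.5
position: [0.4466, -0.2214, 0.047]
tcp_rot: [[0.865, 0.502, 0.001], [0.502, -0.865, 0.001], [0.001, -0.0, -1.0]]
force: [-0.3, -0.7, 0.0]
finger_gap: 0.0855
gripper_force: 0.0
```

Run:
```python
from h import *
o=get_obs();P=np.array(o["position"]);R=np.array(o["tcp_rot"]);print(P,R,o["force"])
print("to target",(np.array([.4446,-.2237,.010])-P)@R/.1)
```

```text
[ 0.44661784 -0.22143675  0.04697126] [[ 8.64635435e-01  5.02399070e-01  8.59877632e-04]
 [ 5.02398800e-01 -8.64635862e-01  5.20758635e-04]
 [ 1.00510969e-03 -1.82648776e-05 -9.99999495e-01]] [-0.33299881 -0.73250645  0.03946029]
to target [-0.0291891   0.00943806  0.36968328]
```

{"api": "servo_tool", "payload": {"deltas": [{"fingers": 1,"linear": [-0.03,0.01,0.15],"twist": [0,0,0.02]},{"fingers": 1,"linear": [-0.03,0.01,0.37],"twist": [0,0,0.02]},{"fingers": 1,"linear": [-0.03,0.01,0.37],"twist": [0,0,0.02]},{"fingers": -1,"linear": [-0.03,0.01,0.37],"twist": [0,0,0.02]},{"fingers": -1,"linear": [-0.03,0.01,0.37],"twist": [0,0,0.02]},{"fingers": -1,"linear": [-0.03,0.01,0.37],"twist": [0,0,0.02]},{"fingers": -1,"linear": [-0.03,0.01,0.37],"twist": [0,0,0.02]},{"fingers": -1,"linear": [-0.03,0.01,0.37],"twist": [0,0,0.02]}]}}

```text
time_s: 5.3
position: [0.4445, -0.2252, 0.0104]
tcp_rot: [[0.874, 0.487, 0.002], [0.487, -0.874, -0.0], [0.002, 0.001, -1.0]]
force: [-1.1, 0.5, 6.3]
finger_gap: 0.0489
gripper_force: 63.2
```

```bash
cat >> h.py <<'E'
NR=nestR(np.radians(-5.1));NO=np.array([.476,.068,.0528])
TR=np.stack([NR[:,1],NR[:,0],-NR[:,2]],1)
def nest(p): return (np.array(p)-NO)@NR*1000
E
python3 - <<'E'
from h import *
o=get_obs();p=np.array(o["position"]);R=np.array(o["tcp_rot"])
p1=p+[0,0,.16]
t=NO+NR@np.array([.065,.128,.0704]);print(t)
plan(p1,R,t,TR,5)
E
```

```text
[0.52750257 0.16523837 0.1688058 ]
[0.525, -0.601, 0.003] [-0.033, 0.095, -0.235] rows>=1.6
[0.625, -0.495, 0.032] [-0.033, 0.095, -0.235] rows>=1.6
[0.702, -0.374, 0.071] [-0.033, 0.095, -0.235] rows>=1.6
[0.752, -0.241, 0.117] [-0.033, 0.095, -0.235] rows>=1.6
[0.773, -0.104, 0.17] [-0.033, 0.095, -0.235] rows>=1.6
```

{"api": "servo_tool", "payload": {"deltas": [{"fingers": -1,"linear": [0,0,-0.2],"twist": [0,0,0]},{"fingers": -1,"linear": [0,0,-0.6],"twist": [0,0,0]},{"fingers": -1,"linear": [0,0,-1],"twist": [0,0,0]}]}}

```text
time_s: 5.6
position: [0.4424, -0.2244, 0.1098]
tcp_rot: [[0.874, 0.486, -0.003], [0.486, -0.874, 0.0], [-0.002, -0.002, -1.0]]
force: [1.1, 0.3, -1.6]
finger_gap: 0.0485
gripper_force: 62.8
```

{"api": "servo_tool", "payload": {"deltas": [{"fingers": -1,"linear": [0,0,-0.5],"twist": [0,0,0]},{"fingers": -1,"linear": [0,0,-1],"twist": [0,0,0]}]}}

```text
time_s: 5.8
position: [0.4425, -0.2245, 0.2105]
tcp_rot: [[0.874, 0.486, -0.001], [0.486, -0.874, 0.001], [-0.001, -0.001, -1.0]]
force: [1.3, -0.0, -1.5]
finger_gap: 0.0486
gripper_force: 62.9
```

{"api": "servo_tool", "payload": {"deltas": [{"fingers": -1,"linear": [0.17,-0.2,0],"twist": [-0.01,0.03,-0.08]},{"fingers": -1,"linear": [0.35,-0.4,0],"twist": [-0.02,0.06,-0.16]},{"fingers": -1,"linear": [0.52,-0.6,0],"twist": [-0.03,0.1,-0.24]}]}}

```text
time_s: 6.1
position: [0.4598, -0.1458, 0.2095]
tcp_rot: [[0.762, 0.643, 0.079], [0.643, -0.766, 0.026], [0.078, 0.031, -0.996]]
force: [0.4, 0.1, -1.6]
finger_gap: 0.0489
gripper_force: 62.9
```

{"api": "servo_tool", "payload": {"deltas": [{"fingers": -1,"linear": [0.2,-0.17,0.01],"twist": [-0.01,0.03,-0.08]},{"fingers": -1,"linear": [0.4,-0.33,0.02],"twist": [-0.02,0.06,-0.16]},{"fingers": -1,"linear": [0.62,-0.5,0.03],"twist": [-0.03,0.1,-0.24]}]}}

```text
time_s: 6.4
position: [0.4747, -0.0678, 0.2092]
tcp_rot: [[0.62, 0.771, 0.149], [0.771, -0.633, 0.065], [0.145, 0.075, -0.987]]
force: [0.2, 0.2, -2.4]
finger_gap: 0.0488
gripper_force: 62.9
```

{"api": "servo_tool", "payload": {"deltas": [{"fingers": -1,"linear": [0.23,-0.12,0.02],"twist": [-0.01,0.03,-0.08]},{"fingers": -1,"linear": [0.46,-0.25,0.05],"twist": [-0.02,0.06,-0.16]},{"fingers": -1,"linear": [0.7,-0.37,0.07],"twist": [-0.03,0.1,-0.24]}]}}

```text
time_s: 6.7
position: [0.4913, 0.0109, 0.2096]
tcp_rot: [[0.448, 0.868, 0.211], [0.871, -0.478, 0.117], [0.202, 0.132, -0.97]]
force: [0.7, -0.5, -1.4]
finger_gap: 0.0489
gripper_force: 62.9
```

{"api": "servo_tool", "payload": {"deltas": [{"fingers": -1,"linear": [0.25,-0.08,0.04],"twist": [-0.01,0.03,-0.08]},{"fingers": -1,"linear": [0.5,-0.16,0.08],"twist": [-0.02,0.06,-0.16]},{"fingers": -1,"linear": [0.75,-0.24,0.12],"twist": [-0.03,0.1,-0.24]}]}}

```text
time_s: 7.0
position: [0.5074, 0.0894, 0.2102]
tcp_rot: [[0.259, 0.93, 0.261], [0.934, -0.31, 0.179], [0.247, 0.198, -0.949]]
force: [0.2, -0.7, -2.2]
finger_gap: 0.049
gripper_force: 62.9
```

{"api": "servo_tool", "payload": {"deltas": [{"fingers": -1,"linear": [0.25,-0.03,0.06],"twist": [-0.01,0.03,-0.08]},{"fingers": -1,"linear": [0.5,-0.07,0.11],"twist": [-0.02,0.06,-0.16]},{"fingers": -1,"linear": [0.77,-0.1,0.17],"twist": [-0.03,0.1,-0.24]},{"fingers": -1,"linear": [0.77,-0.1,0.17],"twist": [-0.03,0.1,-0.24]},{"fingers": -1,"linear": [0.77,-0.1,0.17],"twist": [-0.03,0.1,-0.24]}]}}

```text
time_s: 7.5
position: [0.5223, 0.1656, 0.2106]
tcp_rot: [[0.063, 0.954, 0.295], [0.959, -0.139, 0.246], [0.275, 0.267, -0.924]]
force: [0.0, 0.4, -1.4]
finger_gap: 0.0488
gripper_force: 62.8
```

Run:
```python
from h import *
o=get_obs();p=np.array(o["position"]);R=np.array(o["tcp_rot"]);print(o["time_s"],p,nest(p),o["finger_gap"],o["joint_positions"],o["force"])
plan(p,R,NO+NR@np.array([.065,.128,.0154]),TR,1)
```

```text
7.5 [0.52229907 0.16564306 0.21057065] [ 71.3054721 138.7520958 110.6016903] 0.04877648558355306 [-0.81720113  0.04807552  0.5446167   2.09835985 -0.29805208  0.66013349
 -0.17810716] [ 0.01868241  0.40922843 -1.4040268 ]
[-0.128, -0.057, 0.95] [-0.011, -0.029, 0.022] rows>=1.9
```

{"api": "servo_tool", "payload": {"deltas": [{"fingers": -1,"linear": [-0.05,-0.02,0.3],"twist": [0,-0.01,0.01]},{"fingers": -1,"linear": [-0.1,-0.05,0.6],"twist": [-0.01,-0.02,0.02]},{"fingers": -1,"linear": [-0.13,-0.06,0.85],"twist": [-0.01,-0.03,0.02]},{"fingers": -1,"linear": [-0.13,-0.06,0.95],"twist": [-0.01,-0.03,0.02]},{"fingers": -1,"linear": [-0.13,-0.06,0.95],"twist": [-0.01,-0.03,0.02]}]}}

```text
time_s: 8.0
position: [0.5433, 0.1758, 0.1163]
tcp_rot: [[0.088, 0.95, 0.299], [0.963, -0.158, 0.22], [0.256, 0.268, -0.929]]
force: [-1.0, 0.6, -1.7]
finger_gap: 0.0488
gripper_force: 62.8
```

Run:
```python
from h import *
p=get_image("wrist");cv2.imwrite("pics/w3.png",p["img"]);w=cloud(p)
o=get_obs();p=np.array(o["position"]);R=np.array(o["tcp_rot"]);print(o["time_s"],nest(p),np.array(o["force"])@NR)
plan(p,R,NO+NR@np.array([.065,.128,.0104]),TR,1)
Q=(w.reshape(-1,3)-NO)@NR*1000;Q=Q[~np.isnan(Q[:,0])]
s=Q[(Q[:,0]>20)&(Q[:,0]<130)&(Q[:,1]>30)&(Q[:,1]<60)];print("plate z",len(s),np.percentile(s[:,2],[10,50,90]))
s=Q[(abs(Q[:,2]-14)<2)&(Q[:,0]<10)&(Q[:,0]>-30)&(Q[:,1]>0)&(Q[:,1]<150)];print("rail",len(s),np.percentile(s[:,0],[2,98]))
s=Q[(abs(Q[:,2]-14)<2)&(Q[:,0]<50)&(Q[:,0]>10)&(Q[:,1]>-60)&(Q[:,1]<30)];print("stop",len(s),np.percentile(s[:,1],[2,50,98]) if len(s) else 0)
```

```text
8.05 [ 65.1028789  126.35069503  15.56207315] [-0.08821098 -0.44256662 -2.30414632]
[0.017, -0.001, 0.052] [-0.001, 0.002, -0.002] rows>=0.1
plate z 1521 [-1.42138263 -0.67476955  0.08448022]
rail 3654 [-16.55276852   0.31925805]
stop 0 0
```

View pics/w3.png

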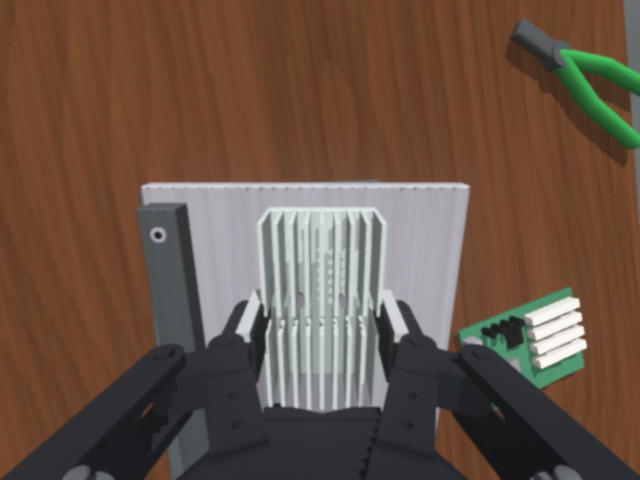

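{"api": "servo_tool", "payload": {"deltas": [{"fingers": -1,"linear": [0.01,0,0.015],"twist": [0,0,0]},{"fingers": -1,"linear": [0.01,0,0.03],"twist": [0,0,0]},{"fingers": -1,"linear": [0.01,0,0.045],"twist": [0,0,0]},{"fingers": -1,"linear": [0.01,0,0.045],"twist": [0,0,0]}]}}

```text
time_s: 8.45
position: [0.5456, 0.1788, 0.1146]
tcp_rot: [[0.086, 0.95, 0.302], [0.962, -0.158, 0.223], [0.259, 0.271, -0.927]]
force: [-0.0, -0.2, -2.0]
finger_gap: 0.0483
gripper_force: 62.8
```

```bash
python3 -c "
from h import *
o=get_obs();print(nest(o['position']),np.array(o['force'])@NR)"
```

```text
[ 65.4135711  128.6118697   11.66691979] [-0.55769516 -0.66861811 -1.8070329 ]
```

{"api": "servo_tool", "payload": {"deltas": [{"fingers": -1,"linear": [0,0,0.01],"twist": [0,0,0]},{"fingers": -1,"linear": [0,0,0.015],"twist": [0,0,0]},{"fingers": -1,"linear": [0,0,0.015],"twist": [0,0,0]}]}}

```text
time_s: 8.75
position: [0.5464, 0.179, 0.1138]
tcp_rot: [[0.087, 0.949, 0.302], [0.962, -0.159, 0.223], [0.26, 0.271, -0.927]]
force: [-3.2, -1.1, 5.2]
finger_gap: 0.0485
gripper_force: 63.8
```

{"api": "servo_tool", "payload": {"deltas": [{"fingers": 1,"linear": [0,0,0],"twist": [0,0,0]},{"fingers": 1,"linear": [0,0,-0.1],"twist": [0,0,0]},{"fingers": 1,"linear": [0,0,-0.5],"twist": [0,0,0]},{"fingers": 1,"linear": [0,0,-1],"twist": [0,0,0]},{"fingers": 1,"linear": [0,0,-1],"twist": [0,0,0]},{"fingers": -1,"linear": [0,0,-1],"twist": [0,0,0]},{"fingers": -1,"linear": [0,0,-1],"twist": [0,0,0]}]}}

```text
time_s: 9.45
position: [0.5153, 0.157, 0.2051]
tcp_rot: [[0.086, 0.95, 0.3], [0.962, -0.158, 0.222], [0.259, 0.27, -0.928]]
force: [0.3, 0.6, 0.0]
finger_gap: 0.0588
gripper_force: 0.0
```

```bash
cat >> h.py <<'E'
def look(name,fn):
    p=get_image(name);cv2.imwrite(fn,p["img"]);w=cloud(p);Q=(w.reshape(-1,3)-NO)@NR*1000;Q=Q[~np.isnan(Q[:,0])]
    s=Q[(abs(Q[:,2]-30)<3.5)&(Q[:,0]<110)&(Q[:,0]>-20)&(Q[:,1]>-40)&(Q[:,1]<180)]
    if len(s)>20: print(name,"fins",len(s),np.percentile(s,[1,99],axis=0).round(1).tolist(),cv2.minAreaRect(s[:,:2].astype(np.float32)))
    s=Q[(abs(Q[:,2]-20)<2)&(Q[:,0]<100)&(Q[:,0]>56)&(Q[:,1]>-10)&(Q[:,1]<40)]
    if len(s)>20: print("block",np.percentile(s[:,:2],[2,98],axis=0).round(1).tolist())
    s=Q[(abs(Q[:,2]-14)<2)&(Q[:,0]<46)&(Q[:,0]>14)&(Q[:,1]>-60)&(Q[:,1]<12)]
    if len(s)>10: print("stop",len(s),np.percentile(s[:,1],[2,50,98]))
E
python3 - <<'E'
from h import *
np.set_printoptions(precision=4,suppress=True)
look("wrist","pics/w4.png");look("top","pics/t4.png")
o=get_obs();print(o["time_s"],nest(o["position"]),np.array(o["force"])@NR)
E
```

```text
wrist fins 1945 [[0.6, 20.1, 26.6], [50.2, 109.4, 30.3]] ((25.223745346069336, 64.41687774658203), (50.2060546875, 90.90821838378906), 0.25702106952667236)
block [[60.2, 2.4], [88.7, 27.8]]
stop 288 [-32.3929 -27.0546 -22.698 ]
stop 31 [-38.6603 -26.257  -19.3567]
9.55 [ 64.1665 127.9629 108.8032] [-0.0331 -0.6875  0.0033]
```

View pics/w4.png

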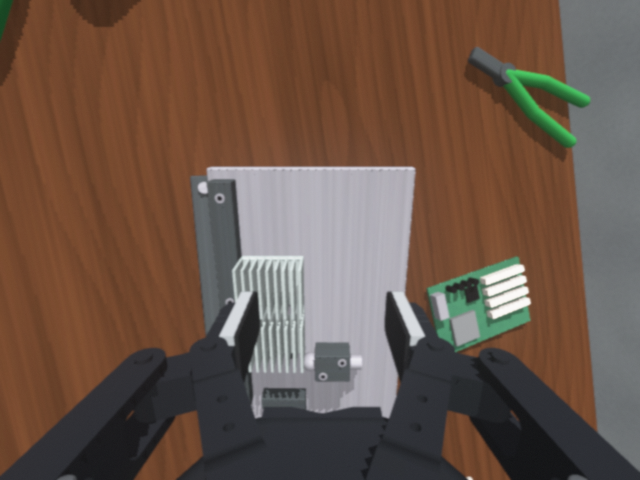

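Run:
```python
from h import *
o=get_obs();p=np.array(o["position"]);R=np.array(o["tcp_rot"])
plan(p,R,NO+NR@np.array([.025,.133,.010]),TR,1)
```

```text
[0.052, -0.389, 0.989] [-0.003, 0.003, -0.0] rows>=2.1
```

{"api": "servo_tool", "payload": {"deltas": [{"fingers": -1,"linear": [0.05,-0.39,0.2],"twist": [0,0,0]},{"fingers": -1,"linear": [0.05,-0.39,0.5],"twist": [0,0,0]},{"fingers": -1,"linear": [0.05,-0.39,0.8],"twist": [0,0,0]},{"fingers": -1,"linear": [0.05,-0.39,0.99],"twist": [0,0,0]},{"fingers": -1,"linear": [0.05,-0.39,0.99],"twist": [0,0,0]},{"fingers": -1,"linear": [0.05,-0.39,0.99],"twist": [0,0,0]}]}}

```text
time_s: 10.15
position: [0.5088, 0.1891, 0.1036]
tcp_rot: [[0.088, 0.95, 0.3], [0.962, -0.158, 0.221], [0.257, 0.269, -0.928]]
force: [0.1, 0.2, -1.3]
finger_gap: 0.0008
gripper_force: 0.0
```

```bash
cat > s.py <<'E'
from h import *
o=get_obs();print(o["time_s"],nest(o["position"]).round(2),(np.array(o["force"])@NR).round(2),round(o["finger_gap"],4))
E
python3 s.py
```

```text
10.15 [ 25.78 132.5   10.28] [-0.24 -0.11 -1.27] 0.0008
```

{"api": "servo_tool", "payload": {"deltas": [{"fingers": -1,"linear": [-0.04,0,0],"twist": [0,0,0]},{"fingers": -1,"linear": [-0.08,0,0],"twist": [0,0,0]},{"fingers": -1,"linear": [-0.09,0,0],"twist": [0,0,0]},{"fingers": -1,"linear": [-0.1,0,0],"twist": [0,0,0]},{"fingers": -1,"linear": [-0.11,0,0],"twist": [0,0,0]},{"fingers": -1,"linear": [-0.12,0,0],"twist": [0,0,0]}]}}

```text
time_s: 10.75
position: [0.5081, 0.1783, 0.1016]
tcp_rot: [[0.086, 0.95, 0.301], [0.962, -0.158, 0.223], [0.259, 0.271, -0.927]]
force: [-0.2, 1.0, -0.3]
finger_gap: -0.0003
gripper_force: 0.0
```

```bash
python3 s.py
```

```text
10.75 [ 26.31 121.54  11.04] [-0.42  0.91 -0.45] -0.0003
```

{"api": "servo_tool", "payload": {"deltas": [{"fingers": -1,"linear": [-0.01,0,0],"twist": [0,0,0]},{"fingers": -1,"linear": [-0.02,0,0],"twist": [0,0,0]},{"fingers": -1,"linear": [-0.03,0,0],"twist": [0,0,0]},{"fingers": -1,"linear": [-0.04,0,0],"twist": [0,0,0]},{"fingers": -1,"linear": [-0.05,0,0],"twist": [0,0,0]}]}}

```text
time_s: 11.25
position: [0.5079, 0.1756, 0.1009]
tcp_rot: [[0.084, 0.95, 0.301], [0.962, -0.156, 0.225], [0.261, 0.271, -0.927]]
force: [-1.1, 6.3, 2.6]
finger_gap: -0.0002
gripper_force: 2.7
```

```bash
python3 s.py
```

```text
11.25 [ 26.37 118.67  11.02] [-1.3   6.6   1.35] -0.0002
```

{"api": "servo_tool", "payload": {"deltas": [{"fingers": -1,"linear": [-0.01,0,0],"twist": [0,0,0]},{"fingers": -1,"linear": [-0.02,0,0],"twist": [0,0,0]},{"fingers": -1,"linear": [-0.03,0,0],"twist": [0,0,0]},{"fingers": -1,"linear": [-0.04,0,0],"twist": [0,0,0]},{"fingers": -1,"linear": [-0.05,0,0],"twist": [0,0,0]}]}}

```text
time_s: 11.75
position: [0.5073, 0.1683, 0.0988]
tcp_rot: [[0.087, 0.95, 0.301], [0.962, -0.158, 0.222], [0.259, 0.271, -0.927]]
force: [0.2, 2.7, 1.7]
finger_gap: -0.0003
gripper_force: 1.4
```

```bash
python3 s.py
```

```text
11.75 [ 26.4  111.06  10.92] [0.25 3.01 0.91] -0.0003
```

{"api": "servo_tool", "payload": {"deltas": [{"fingers": -1,"linear": [-0.02,0,0],"twist": [0,0,0]},{"fingers": -1,"linear": [-0.04,0,0],"twist": [0,0,0]},{"fingers": -1,"linear": [-0.06,0,0],"twist": [0,0,0]},{"fingers": -1,"linear": [-0.08,0,0],"twist": [0,0,0]},{"fingers": -1,"linear": [-0.1,0,0],"twist": [0,0,0]},{"fingers": -1,"linear": [-0.12,0,0],"twist": [0,0,0]},{"fingers": -1,"linear": [-0.14,0,0],"twist": [0,0,0]},{"fingers": -1,"linear": [-0.16,0,0],"twist": [0,0,0]},{"fingers": -1,"linear": [-0.18,0,0],"twist": [0,0,0]},{"fingers": -1,"linear": [-0.2,0,0],"twist": [0,0,0]}]}}

```text
time_s: 12.75
position: [0.5056, 0.1492, 0.0937]
tcp_rot: [[0.086, 0.95, 0.301], [0.962, -0.158, 0.222], [0.259, 0.271, -0.927]]
force: [0.7, 2.9, 1.1]
finger_gap: 0.0003
gripper_force: 1.5
```

```bash
python3 s.py; python3 -c "
from h import *
look('wrist','pics/w5.png');look('top','pics/t5.png')"
```

```text
12.75 [26.35 91.29 10.92] [0.5  3.1  0.23] 0.0003
wrist fins 656 [[1.7, 43.5, 26.6], [41.0, 101.9, 33.4]] ((29.64291000366211, 75.0345458984375), (43.80911636352539, 55.17963409423828), 33.44524383544922)
top fins 46 [[26.7, -5.6, 26.8], [49.2, 53.3, 33.1]] ((37.10664749145508, 24.376834869384766), (63.541988372802734, 24.421241760253906), 89.14338684082031)
block [[57.9, 6.5], [90.6, 30.6]]
stop 36 [-42.23783404 -23.60471382   8.80756346]
```

{"api": "servo_tool", "payload": {"deltas": [{"fingers": -1,"linear": [-0.01,0,0],"twist": [0,0,0]},{"fingers": -1,"linear": [-0.02,0,0],"twist": [0,0,0]},{"fingers": -1,"linear": [-0.03,0,0],"twist": [0,0,0]},{"fingers": -1,"linear": [-0.04,0,0],"twist": [0,0,0]}]}}

```text
time_s: 13.25
position: [0.5047, 0.1457, 0.0924]
tcp_rot: [[0.086, 0.95, 0.3], [0.962, -0.158, 0.223], [0.259, 0.27, -0.927]]
force: [0.3, 3.5, 1.6]
finger_gap: -0.0002
gripper_force: 1.3
```

```bash
python3 s.py
```

```text
13.25 [25.75 87.48 10.8 ] [0.16 3.81 0.58] -0.0002
```

{"api": "servo_tool", "payload": {"deltas": [{"fingers": -1,"linear": [-0.01,0,0],"twist": [0,0,0]},{"fingers": -1,"linear": [-0.02,0,0],"twist": [0,0,0]},{"fingers": -1,"linear": [-0.03,0,0],"twist": [0,0,0]}]}}

```text
time_s: 13.55
position: [0.5045, 0.1426, 0.0916]
tcp_rot: [[0.086, 0.95, 0.301], [0.962, -0.158, 0.222], [0.259, 0.27, -0.927]]
force: [-1.2, 2.1, -0.6]
finger_gap: -0.0002
gripper_force: 1.2
```

```bash
python3 s.py
```

```text
13.55 [25.84 84.3  10.82] [-1.66  1.79 -0.67] -0.0002
```

{"api": "servo_tool", "payload": {"deltas": [{"fingers": -1,"linear": [-0.01,0,0],"twist": [0,0,0]},{"fingers": -1,"linear": [-0.02,0,0],"twist": [0,0,0]},{"fingers": -1,"linear": [-0.025,0,0],"twist": [0,0,0]}]}}

```text
time_s: 13.85
position: [0.5046, 0.14, 0.0912]
tcp_rot: [[0.087, 0.95, 0.301], [0.962, -0.158, 0.222], [0.259, 0.271, -0.927]]
force: [-1.0, 2.1, 0.0]
finger_gap: -0.0
gripper_force: 1.1
```

```bash
python3 s.py
```

```text
13.85 [26.23 81.7  10.92] [-1.27  1.95 -0.17] -0.0
```

{"api": "servo_tool", "payload": {"deltas": [{"fingers": -1,"linear": [-0.01,0,0],"twist": [0,0,0]},{"fingers": -1,"linear": [-0.02,0,0],"twist": [0,0,0]},{"fingers": -1,"linear": [-0.02,0,0],"twist": [0,0,0]}]}}

```text
time_s: 14.15
position: [0.5046, 0.1378, 0.0907]
tcp_rot: [[0.087, 0.949, 0.302], [0.962, -0.159, 0.222], [0.258, 0.271, -0.927]]
force: [-0.4, 2.5, 0.6]
finger_gap: -0.0002
gripper_force: 0.6
```

```bash
python3 s.py
```

```text
14.15 [26.43 79.43 10.95] [-0.64  2.51  0.09] -0.0002
```

{"api": "servo_tool", "payload": {"deltas": [{"fingers": -1,"linear": [-0.01,0,0],"twist": [0,0,0]},{"fingers": -1,"linear": [-0.02,0,0],"twist": [0,0,0]},{"fingers": -1,"linear": [-0.02,0,0],"twist": [0,0,0]}]}}

```text
time_s: 14.45
position: [0.5046, 0.1373, 0.0906]
tcp_rot: [[0.086, 0.95, 0.301], [0.962, -0.158, 0.224], [0.26, 0.271, -0.927]]
force: [-0.1, 5.4, 1.4]
finger_gap: 0.0001
gripper_force: 2.4
```

```bash
python3 s.py
```

```text
14.45 [26.45 78.86 10.99] [-0.53  5.53  0.09] 0.0001
```

{"api": "servo_tool", "payload": {"deltas": [{"fingers": -1,"linear": [-0.005,0,0],"twist": [0,0,0]},{"fingers": -1,"linear": [-0.01,0,0],"twist": [0,0,0]},{"fingers": -1,"linear": [-0.01,0,0],"twist": [0,0,0]},{"fingers": -1,"linear": [-0.01,0,0],"twist": [0,0,0]}]}}

```text
time_s: 14.85
position: [0.5046, 0.1372, 0.0906]
tcp_rot: [[0.084, 0.95, 0.301], [0.962, -0.157, 0.225], [0.261, 0.271, -0.927]]
force: [-0.5, 6.7, 2.8]
finger_gap: -0.0002
gripper_force: 3.4
```

```bash
python3 s.py
```

```text
14.85 [26.44 78.84 11.02] [-0.79  7.14  1.21] -0.0002
```

{"api": "servo_tool", "payload": {"deltas": [{"fingers": -1,"linear": [0.04,0,0],"twist": [0,0,0]},{"fingers": -1,"linear": [0.1,0,0],"twist": [0,0,0]},{"fingers": -1,"linear": [0.3,0,0],"twist": [0,0,0]},{"fingers": -1,"linear": [0.3,0,-0.4],"twist": [0,0,0]},{"fingers": -1,"linear": [0.3,0,-0.9],"twist": [0,0,0]},{"fingers": -1,"linear": [0.6,0,-1],"twist": [0,0,0]},{"fingers": -1,"linear": [0.6,0,-1],"twist": [0,0,0]},{"fingers": -1,"linear": [0.6,0,-1],"twist": [0,0,0]}]}}

```text
time_s: 15.65
position: [0.4792, 0.171, 0.1983]
tcp_rot: [[0.085, 0.95, 0.301], [0.962, -0.157, 0.223], [0.259, 0.271, -0.927]]
force: [-0.3, 0.4, -0.7]
finger_gap: -0.0003
gripper_force: 0.0
```

```bash
python3 s.py; python3 -c "
from h import *
look('wrist','pics/w6.png');look('side','pics/s6.png');look('top','pics/t6.png')
a=cv2.imread('pics/w6.png');cv2.imwrite('pics/w6c.png',cv2.resize(a[150:450,120:520],None,fx=2,fy=2))"
```

```text
15.65 [ 26.17 137.06 110.99] [-0.58  0.2  -0.65] -0.0003
wrist fins 149 [[24.5, -15.4, 26.8], [32.2, 17.8, 30.2]] ((28.340049743652344, 0.9051895141601562), (34.601051330566406, 7.68453311920166), 89.97276306152344)
stop 64 [-31.37936553 -27.0020389  -22.39289442]
side fins 212 [[-3.0, -24.3, 26.5], [47.2, 64.0, 33.2]] ((22.262393951416016, 19.866132736206055), (51.06093215942383, 90.21110534667969), 0.373252809047699)
block [[57.7, -0.9], [93.1, 26.4]]
stop 39 [-36.33708605 -30.1126693   -0.6112509 ]
top fins 141 [[-0.9, -19.1, 26.7], [49.2, 68.9, 33.1]] ((36.99760437011719, 19.837596893310547), (98.24601745605469, 66.78498840332031), 64.8715591430664)
block [[57.9, 5.6], [87.8, 30.7]]
stop 30 [-33.76324279 -24.45111081   8.21979929]
```

View pics/w6c.png

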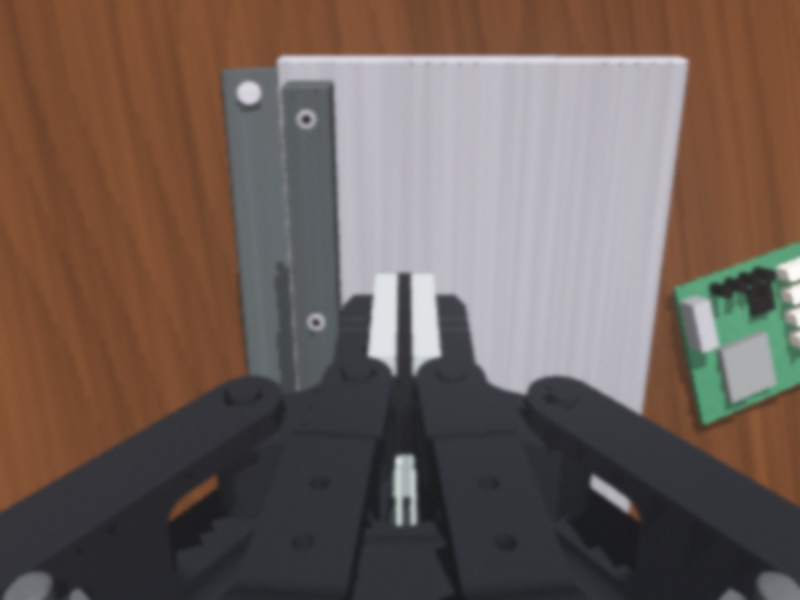

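{"api": "servo_tool", "payload": {"deltas": [{"fingers": -1,"linear": [-0.2,0.4,-0.2],"twist": [0,0,0]},{"fingers": -1,"linear": [-0.5,0.7,-0.4],"twist": [0,0,0]},{"fingers": -1,"linear": [-0.8,0.9,-0.6],"twist": [0,0,0]},{"fingers": -1,"linear": [-0.8,0.9,-0.6],"twist": [0,0,0]},{"fingers": -1,"linear": [-0.8,0.9,-0.6],"twist": [0,0,0]}]}}

```text
time_s: 16.3
position: [0.5396, 0.0646, 0.2565]
tcp_rot: [[0.091, 0.949, 0.3], [0.962, -0.162, 0.22], [0.258, 0.269, -0.928]]
force: [-0.1, -0.2, 0.4]
finger_gap: -0.0002
gripper_force: 0.0
```

```bash
python3 s.py; python3 -c "
from h import *
look('wrist','pics/w7.png')
a=cv2.imread('pics/w7.png');cv2.imwrite('pics/w7c.png',a)"
```

```text
16.3 [116.14  54.91 170.43] [ 0.03 -0.09  0.42] -0.0002
wrist fins 2086 [[0.4, -22.0, 26.6], [50.2, 66.6, 30.3]] ((25.1507625579834, 21.870101928710938), (50.908634185791016, 90.32258605957031), 0.22735951840877533)
block [[60.1, 2.6], [88.8, 27.1]]
stop 199 [-34.79466436 -29.9787813    9.29617804]
```

View pics/w7c.png

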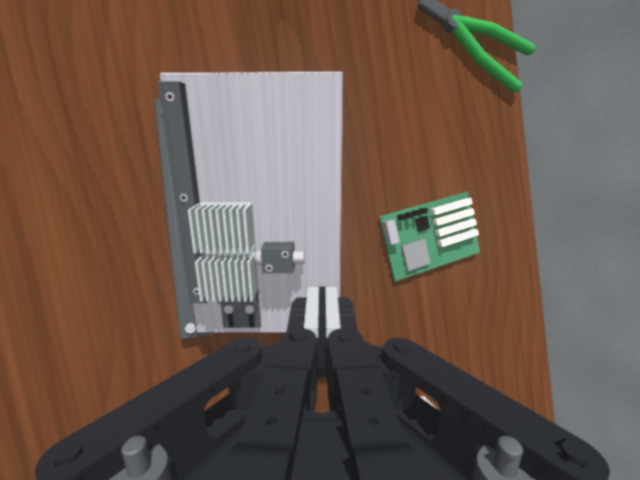

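The picture shows the heat sink at (222,252), flush with the rail and against the stop at (240,313). It measures x = 25.1, y = 21.9 mm, square to within about 0.2°, and the stop face is about −22 to −23 mm.

```bash
python3 -c "
from bench import *
print(job_done())"
```

```text
the job is handed in; nothing more can be done
None
```

The heat sink slid down to the plunger, was pushed past it, and now sits flush against the side rail and the end stop; the load at the stop read about 7 N, and the job was handed in at about 16 s with the robot clear.

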